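Set the hold-down screw of a well-plate clamp

ROBOT

A 7-joint arm with a two-finger parallel gripper is mounted at the origin on a cart in front of the work surface, level with it; the furniture and walls round the work are solid. World frame = base frame: x ahead of the robot, y to its left, z up, the work surface at z = 0. Lengths are in m, angles in degrees, forces in N, time in s.
With the tool pointing down it reaches from about 0.4 to 0.925 m from the base axis. Payload 4.1 kg.
Tool frame: the origin (TCP) lies midway between the tips of the shut fingers; the grasp point (between the pads) lies 19 mm behind it; z points along the fingers, y is the line along which they close (so a half turn about z gives the same grasp; the last joint's range is limited). The gripper opens to 85 mm and grips with 20 to 120 N. Pads are 22 mm wide; open, the fingers measure 114 mm over their backs; the gripper's body (76 mm by 85 mm) begins 54 mm behind the grasp point. The pads swing forward as they close: fully open they stand 13 mm farther back than shut.
Start: joints at [63.942, 22.827, 2.584, 88.041, -1.071, 69.15, -2.905], TCP at [0.226, -0.609, 0.231] pointing down, gripper open.
Joint ranges: [-161.44, 161.44], [-28.35, 127.94], [-78.24, 83.42], [0, 140.83], [-78.03, 258.03], [13.02, 114.36], [-168.23, 168.23]. Speed limits (degrees/s): [147.25, 147.25, 180, 180, 180, 180, 180].

INTERFACE

Orientations are given as [roll, pitch, yaw] about the fixed x, y, z axes, in that order (R = Rz(yaw) Ry(pitch) Rx(roll)).
In Python, from station import robot, jaws, planner, imaging, hand_in, finder gives the robot as it stands. Calls block until the motion is done:
- robot.move_pose(position, orientation): joint-space move of the TCP to a pose.
- robot.move_straight(position, attitude=None, max_speed=0.15): straight line of the TCP; attitude=None keeps the orientation; max_speed is the mean speed in m/s.
- robot.goto_joints(angles): joint-space move.
- jaws.gripper_to(opening, squeeze=None): finger opening in m; squeeze is the grip in N (None keeps the last); returns when the fingers have stopped.
- robot.wait(seconds).
- planner.inverse_kinematics(position, orientation): joint angles nearest the present ones, or None.
- robot.sense(): the state.
- imaging.camera(name): name is "scene" or "top" or "wrist"; returns a dict with "frame" (384x512x3 uint8, red, green, blue), "z_map" (384x512 float32, m along the optical axis (not along the pixel's ray), 0 where there is no reading), "camera_matrix" (3x3 intrinsics, pixels), "dist" ([k1, k2, p1, p2, k3] as OpenCV has them; the pictures are not rectified), "view" (4x4, takes a point from world to camera coordinates); the wrist camera has in their place "mount" (4x4, takes a point from camera to tool coordinates, whose origin is the TCP and whose axes are the flange's). Camera axes: x right, y down, z forward; pixel columns grow to the right and rows downward; lengths in m; the calibration is good to about 2 mm. A picture is of the moment at which its call begins: read the wrist's pose just before it.
A pose or a line that the arm cannot do raises robot.PlanningError and nothing moves.
- hand_in(): hands the job in; it is judged then, once.
Trained networks look in a picture, given as the dict that the camera call returned (one of the last four; its "shot" number tells which), for a name from the list of things; names that differ only in an ending like _2 or _b are one class to them, and where a whole thing is asked for, a point or a joint stands for the part that bears it (a point fixed in the world has none). Each returns a list of dicts, best first, with "confidence" (0 to 1); they miss things now and then, are a little off and sometimes report something else, mostly with a low value. They report only what shows in the picture. A call takes as long as a camera call. They do not tell look-alikes from the thing itself.
- finder.find_in(picture, label): "location" ([x, y, z] in m, in the coordinates of the camera as it stood for that picture, good to about 4 mm: the middle of the surface that is visible of it).
- finder.regions_of(picture, label): "mask" (384x512 bool, what is visible of it).
The state is a dict: "time_s": time; "joint_pos": joint angles; "dq": joint speeds; "joint_torque": joint torques, N m; "ee_pos": TCP position; "eef_rot": TCP orientation; "force": force on the tool from outside, world axes, zero at the start; "moment": the same for the moment, N m; "opening": finger opening in m; "grasp_force": force on a finger pad.
Only numpy, scipy, OpenCV 4.12 (cv2) and the standard library are available. Lean on these libraries where they do the work, as an engineer would, in place of code of your own. Each camera call takes 0.05 s, during which the arm holds its last target. There are 200 camera calls.

TASK

The well plate on the bench sits in a hold-down clamp. Turn the clamp's black winged thumbscrew clockwise (seen from above) until you feel it bottom firmly, without forcing it, then back it off a quarter of a turn and let go. Leave the other things on the bench where they stand.

Things in the scene. Friction and masses are not known exactly. Their poses are not given: they have to be found in the camera images.
- clamp: Well-plate clamp, fixed to the bench: aluminium base 125 x 215 x 8 mm with a clear 24-well plate, bridged by an aluminium bar 34 mm wide, 184 mm long along y, top 66 mm above the bench, with a dark round boss (diameter 48 mm, top 86 mm above the bench) in its middle. Origin: centre of the base's underside, on the screw's axis; y along the bridge, z up.
- wing (a point): Centre of the screw's black wing, on its upright axis, 112 mm above the bench. The wing is a flat upright bar 42 mm long (along x), 11 mm thick (along y: pinch it so), 24 mm high (100 to 124 mm above the bench), orange mark on top at its +x end; z up. Below it a steel neck, diameter 10 mm, down to the boss. Turns with the screw, does not visibly rise or sink.
- screw: The thumbscrew; origin on its axis at the boss top. Clockwise from above (yaw falling) tightens. Free turning: 0.03 N m plus 0.02 per rad/s. Bottoms at a hidden angle, 2.1 to 3.6 rad beyond the start, on a slightly springy stop: the torque then climbs about 0.2 N m per 0.1 rad. Firm is 0.10 N m or more above free turning; over 0.55 N m is forced. It can be turned back by well over a quarter turn and stays where left.
- foot_face (a point): Centre of the underside of the steel pressure foot under the bridge, about 31 mm above the bench. It sinks and rises with the screw by 1 mm per turn.
- pad_face (a point): Centre of the top of the rubber pad below the foot, about 31 mm above the bench; the foot meets it exactly when the screw bottoms, so that a quarter turn back is a gap of 0.25 mm.
- tip_box_mid (a point): Centre (42 mm above the bench) of the loose pipette tip box with clear lid and orange label, 87 x 118 x 84 mm. A bystander.
- media_bottle_mid (a point): Centre (62 mm above the bench) of the loose media bottle with white cap and blue label, 60 mm diameter, 125 mm high. A bystander.
- petri_dish_mid (a point): Centre (8 mm above the bench) of the loose petri dish with tan filling, 92 mm diameter, 16 mm high. A bystander.
- bench_timer_mid (a point): Centre (28 mm above the bench) of the loose white digital timer, 36 x 66 x 56 mm. A bystander.
Things that resemble listed ones, but are neither listed nor needed, are in the scene too. What is shaped like the part that bears bench_timer_mid but purple or yellow is not meant.

How it is judged (in metres and radians):
On the way:
1. the screw is firmly bottomed: it bears on its stop inside the clamp with more than 6 N (about 0.10 N m) (contact force between screw and clamp above 6 N), for 0.2 s.
At the end, for the whole second after the job is handed in: The screw stands a quarter of a turn (0.18 to 0.32 turn: 0.18 to 0.32 mm between foot and pad) back from where it bottoms, is let go, and the bystanders stand upright (z of foot_face in the frame of pad_face between 0.00018 and 0.00032 m and angle between each of tip_box_mid, media_bottle_mid, petri_dish_mid, bench_timer_mid's own z axis and vertical below 0.2 rad); the robot touches nothing.
It fails at once if the screw is forced: it bears on its stop with more than 35 N (about 0.55 N m) (contact force between screw and clamp above 35 N).
It fails at once if a bystander (tip box, media bottle, petri dish, timer) is disturbed: moved more than 20 mm (distance of any of tip_box_mid, media_bottle_mid, petri_dish_mid, bench_timer_mid from where it was at the start of the episode above 0.02 m).
It also fails if it takes over 64 s, if anything falls off the work surface, if the arm or the gripper's body presses on something with over 40 N, if the wrist force passes 120 N, or if a joint passes its speed limit or range.

## Working session

There is one attempt and no reset: what is moved stays moved. The work goes in short steps, each a Python script; the robot and the scene stay as the last script left them, time stands still between calls to the robot, and variables do not carry over. Pictures are saved under pics/ and viewed, at most 10 in all, crops included, and the job is handed in when it is done.

```bash
ls; mkdir -p pics; cat > h.py <<'E'
from station import robot, jaws, planner, imaging, hand_in, finder
import numpy as np, cv2
def world(pic,p):
    return (np.linalg.inv(pic["view"])@np.r_[p,1])[:3]
def save(pic,n): cv2.imwrite("pics/"+n,cv2.cvtColor(pic["frame"],cv2.COLOR_RGB2BGR))
E
python3 - <<'E'
from h import *
s=robot.sense();print(s)
for c in("scene","top"):
    p=imaging.camera(c);save(p,c+".png")
    for l in("wing","clamp","media_bottle_mid","tip_box_mid","petri_dish_mid","bench_timer_mid"):
        for d in finder.find_in(p,l)[:3]: print(c,l,round(d["confidence"],2),world(p,d["location"]).round(3))
a=cv2.imread("pics/scene.png");b=cv2.imread("pics/top.png")
cv2.imwrite("pics/both.png",np.vstack([a,b])[:, :] if 0 else cv2.resize(np.hstack([a,b]),(800,300)))
E
```

```text
pics
{'time_s': 0.0, 'joint_pos': array([63.94151692, 22.87652194,  2.57978191, 88.11616052, -1.07109106,
       69.15056405, -2.90677841]), 'dq': array([ 0.03049764,  0.06945813, -0.0060804 , -0.0646622 , -0.10636589,
        0.06715508, -0.0418639 ]), 'joint_torque': array([ 2.44900248e-04, -4.75121462e+01,  1.36480160e+00, -2.54218858e+01,
        1.14728670e-02,  9.26067412e-03, -2.93153363e-06]), 'ee_pos': array([ 0.22621748, -0.60866339,  0.23019599]), 'eef_rot': array([-1.79881194e+02,  8.47617551e-03,  2.03912652e+01]), 'force': array([-0.05475808,  0.32502519, -1.02421231]), 'moment': array([0.0058168 , 0.05220629, 0.03465434]), 'grasp_force': 0.0, 'opening': 0.08538134210529959}
scene wing 0.61 [0.496 0.097 0.119]
scene media_bottle_mid 0.6 [0.622 0.288 0.088]
scene media_bottle_mid 0.59 [0.49  0.082 0.01 ]
scene tip_box_mid 0.72 [0.495 0.386 0.082]
scene petri_dish_mid 0.92 [ 0.443 -0.298  0.005]
scene bench_timer_mid 0.72 [ 0.792 -0.111  0.041]
scene bench_timer_mid 0.57 [ 0.841 -0.012  0.043]
scene bench_timer_mid 0.52 [ 0.594 -0.107  0.05 ]
top clamp 0.65 [0.494 0.1   0.008]
top media_bottle_mid 0.58 [0.624 0.294 0.103]
top tip_box_mid 0.75 [0.504 0.397 0.083]
top petri_dish_mid 0.65 [ 0.439 -0.297  0.005]
top bench_timer_mid 0.82 [ 0.842 -0.013  0.051]
top bench_timer_mid 0.74 [ 0.588 -0.103  0.052]
top bench_timer_mid 0.52 [ 0.795 -0.108  0.049]
```

View pics/both.png

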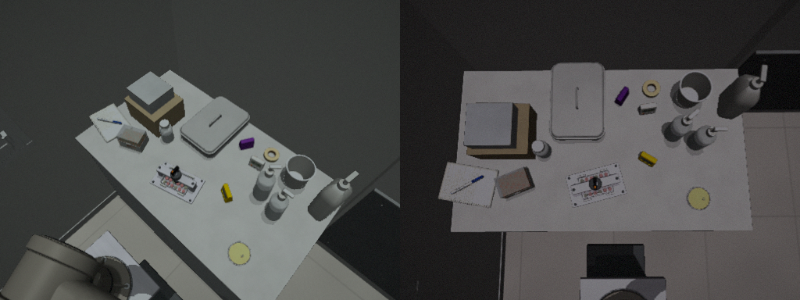

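```bash
python3 - <<'E'
from h import *
p=imaging.camera("top")
V=p["view"]
uv,_=cv2.projectPoints(np.array([[.495,.098,.12]]),cv2.Rodrigues(V[:3,:3])[0],V[:3,3],p["camera_matrix"],p["dist"])
u,v=uv.ravel();print(u,v)
x,y=int(u),int(v);c=p["frame"][max(0,y-50):y+50,max(0,x-65):x+65]
cv2.imwrite("pics/crop.png",cv2.cvtColor(cv2.resize(c,None,fx=6,fy=6,interpolation=cv2.INTER_CUBIC),cv2.COLOR_RGB2BGR))
# world axes in pixels
for d in((.05,0,0),(0,.05,0)):
    print(d,cv2.projectPoints(np.array([[.495,.098,.12]])+d,cv2.Rodrigues(V[:3,:3])[0],V[:3,3],p["camera_matrix"],p["dist"])[0].ravel()-[u,v])
E
```

```text
249.61077100307497 234.77334029411367
(0.05, 0, 0) [ -0.02051513 -18.0480403 ]
(0, 0.05, 0) [-18.08985014   0.09399097]
```

View pics/crop.png

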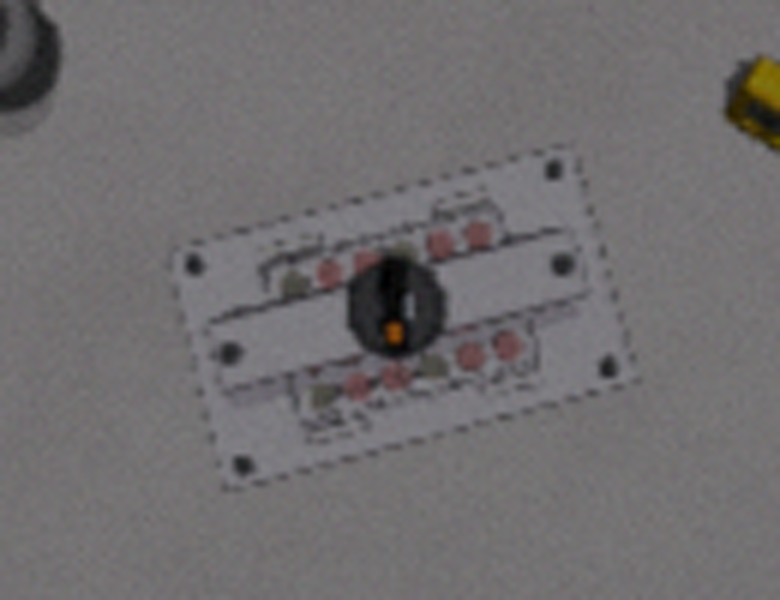

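The top crop shows the clamp at about (250,235) in the full image, the only winged thumbscrew. Its orange mark points to −x world, so the wing lies along world x. I'll move above it for a close look.

```bash
python3 - <<'E'
from h import *
for yaw in(0,180):
    print(yaw,planner.inverse_kinematics([.495,.098,.25],[180,0,yaw]),planner.inverse_kinematics([.495,.098,.093],[180,0,yaw]))
robot.move_pose([.495,.098,.25],[180,0,0])
s=robot.sense();p=imaging.camera("wrist");save(p,"w1.png")
print(s["time_s"],s["joint_pos"],s["ee_pos"],s["eef_rot"],p["mount"].round(3))
from scipy.spatial.transform import Rotation as R
T=np.eye(4);T[:3,:3]=R.from_euler("xyz",s["eef_rot"],degrees=True).as_matrix();T[:3,3]=s["ee_pos"]
C=T@p["mount"]
for d in finder.find_in(p,"wing"): print(d["confidence"],(C@np.r_[d["location"],1])[:3])
# black wing top points: depth cloud with z 0.115..0.13
z=p["z_map"];v,u=np.nonzero(z>0)
n=cv2.undistortPoints(np.c_[u,v].astype(float)[:,None],p["camera_matrix"],p["dist"])[:,0]
d=z[v,u];P=(np.c_[n*d[:,None],d,np.ones(len(d))]@C.T)[:,:3]
m=(P[:,2]>.115)&(P[:,2]<.132)&(np.hypot(P[:,0]-.495,P[:,1]-.098)<.05)
Q=P[m];print(len(Q),Q.mean(0),Q.min(0),Q.max(0))
r=cv2.minAreaRect(Q[:,:2].astype(np.float32)*1000);print(r)
col=p["frame"][v[m],u[m]].astype(int);o=(col[:,0]>col[:,2]*1.8)&(col[:,0]>60);print("orange",o.sum(),Q[o].mean(0))
E
```

```text
0 [  23.14347256    9.90944251  -43.83289134  105.16353933    7.39480659
   67.82165834 -113.06413731] [  16.13036556   20.60517045  -38.29082664  115.05064354   16.61041716
   49.71669236 -121.25059385]
180 [ 30.45579376  11.38817542 -52.61234479 105.02041193   9.72162371
  68.2930206   64.76880814] [ 30.85113319  26.53992308 -57.73110685 114.73506771  27.92769414
  53.77206604  48.67018451]
3.425 [  23.18274749    9.92682869  -43.76881468  105.15406035    7.40818079
   67.82268163 -113.05767675] [0.49529047 0.09706144 0.24988894] [ 1.79988138e+02  7.58524160e-03 -9.20145258e-02] [[-0.    -0.949 -0.315  0.081]
 [ 1.    -0.001  0.    -0.001]
 [-0.    -0.315  0.949 -0.143]
 [ 0.     0.     0.     1.   ]]
0.65 [0.50282813 0.09906341 0.12277271]
400 [0.49887745 0.1009297  0.12392727] [0.47738555 0.09458543 0.11521318] [0.51818094 0.1070722  0.12622312]
((497.85546875, 100.87272644042969), (40.69910430908203, 10.957252502441406), 2.837332010269165)
orange 30 [0.48336122 0.09970454 0.12501694]
```

View pics/w1.png

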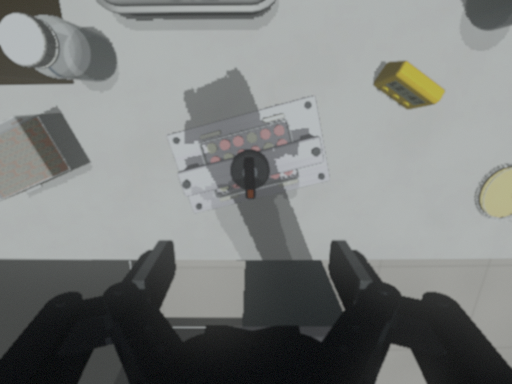

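The wrist view shows the wing at (250,175) with its orange end downward (−x). The depth cloud gives its centre as (0.498, 0.101), its top at z≈0.125 and a 41×11 mm outline at yaw 2.8°, which matches the description. I'll grip it and try a first small turn.

```bash
python3 - <<'E'
from h import *
robot.move_pose([.498,.101,.16],[180,0,2.8])
robot.move_straight([.498,.101,.094],max_speed=.08)
f=lambda t:(lambda s:print(t,round(s["time_s"],2),s["joint_pos"][6].round(2),"yaw",s["eef_rot"][2].round(2),"F",s["force"].round(1),"M",s["moment"].round(3),"t7",s["joint_torque"][6].round(3),s["opening"].round(4),s["grasp_force"].round(0),s["ee_pos"].round(4)))(robot.sense())
f("down"); jaws.gripper_to(0,squeeze=70); f("grip"); robot.wait(.2);f("grip")
q=robot.sense()["joint_pos"].copy();print(q.round(2))
np.save("q0.npy",q)
for a in(5,10,15,30):
    g=q.copy();g[6]+=a;robot.goto_joints(g);f(a)
    robot.wait(.1);f(a)
E
```

```text
Traceback (most recent call last):
AttributeError: 'float' object has no attribute 'round'
```

```bash
cat >> h.py <<'E'
def f(t):
    s=robot.sense()
    print(t,"%.2f j7 %.2f yaw %.2f"%(s["time_s"],s["joint_pos"][6],s["eef_rot"][2]),"F",np.round(s["force"],1),"M",np.round(s["moment"],3),"t7 %.3f op %.4f g %.0f"%(s["joint_torque"][6],s["opening"],s["grasp_force"]),np.round(s["ee_pos"],4))
    return s
E
python3 - <<'E'
from h import *
f("down"); jaws.gripper_to(0,squeeze=70); f("grip"); robot.wait(.2);f("grip")
q=robot.sense()["joint_pos"].copy();print(q.round(2))
np.save("q0.npy",q)
for a in(5,10,15,30):
    g=q.copy();g[6]+=a;robot.goto_joints(g);f(a)
    robot.wait(.1);f(a)
E
```

```text
down 4.95 j7 -120.07 yaw 2.81 F [ 1.4 -0.4  0.1] M [-0.015  0.014 -0.047] t7 -0.001 op 0.0855 g 0 [0.4984 0.1013 0.0943]
grip 5.62 j7 -120.07 yaw 2.76 F [-1.4 -3.5  5.4] M [-0.705  0.28   0.004] t7 -0.035 op 0.0102 g 69 [0.4981 0.0998 0.0943]
grip 5.83 j7 -120.07 yaw 2.76 F [-1.4 -4.8  5.6] M [-0.866  0.288  0.023] t7 -0.033 op 0.0099 g 69 [0.4981 0.0998 0.0943]
[  18.08   21.45  -41.07  114.48   18.27   50.53 -120.07]
5 6.08 j7 -115.19 yaw 7.64 F [-0.3 -2.   3.1] M [-0.214  0.189 -0.018] t7 0.059 op 0.0097 g 69 [0.4981 0.0999 0.0943]
5 6.17 j7 -115.17 yaw 7.66 F [-0.5 -1.7  2.4] M [-0.201  0.199 -0.031] t7 0.025 op 0.0103 g 69 [0.4981 0.0999 0.0943]
10 6.42 j7 -110.23 yaw 12.61 F [-0.5 -1.   2.4] M [-0.177  0.182  0.022] t7 0.054 op 0.0099 g 69 [0.4981 0.1    0.0943]
10 6.53 j7 -110.20 yaw 12.64 F [-0.7 -1.5  2.7] M [-0.089  0.173 -0.063] t7 0.026 op 0.0098 g 69 [0.4981 0.1    0.0943]
15 6.78 j7 -105.24 yaw 17.60 F [-2.2 -0.3  2.9] M [0.027 0.23  0.082] t7 0.054 op 0.0098 g 69 [0.498  0.1001 0.0943]
15 6.88 j7 -105.20 yaw 17.63 F [-1.6 -0.5  2.6] M [ 0.057  0.341 -0.074] t7 0.026 op 0.0097 g 69 [0.4981 0.1001 0.0943]
30 7.23 j7 -90.29 yaw 32.56 F [-2.3  0.3  2.9] M [0.303 0.427 0.04 ] t7 0.049 op 0.0097 g 69 [0.4979 0.1003 0.0943]
30 7.33 j7 -90.23 yaw 32.61 F [-2.3  1.9  2.6] M [0.32  0.47  0.012] t7 0.023 op 0.0098 g 69 [0.4979 0.1004 0.0943]
```

Raising j7 turned the screw counter-clockwise, so tightening needs j7 to fall, and j7's range is short from this grip. I'll regrip half a turn over and tighten, using the clean j7 torque (about 0.025 N m free) to detect the stop.

```bash
python3 - <<'E'
from h import *
jaws.gripper_to(.085)
q=np.load("q0.npy")
g=q.copy();g[6]=90;
robot.goto_joints(g);f("rot")
jaws.gripper_to(0,squeeze=70);f("grip")
def go(a):
    g[6]=a;robot.goto_joints(g);robot.wait(.1)
    return robot.sense()
for a in(60,20,-20,-53): go(a);f(a)
log=[];a=-53
while a>-158:
    a-=3;s=go(a);log.append((s["joint_pos"][6],s["joint_torque"][6],s["moment"][2]))
    if s["joint_torque"][6]<-.13: break
print(np.round(log[-8:],3));f("end")
np.save("log.npy",log)
E
```

```text
rot 10.70 j7 89.99 yaw -147.18 F [-0.5 -0.7 -0. ] M [-0.003  0.045  0.028] t7 0.001 op 0.0853 g 0 [0.4981 0.0998 0.0943]
grip 11.37 j7 90.00 yaw -147.16 F [-2.4  1.3  2.2] M [ 0.158  0.418 -0.063] t7 0.032 op 0.0098 g 69 [0.4979 0.1002 0.0945]
60 12.03 j7 60.08 yaw -177.09 F [-2.1 -0.7  5.9] M [-0.163  0.542  0.041] t7 -0.018 op 0.0100 g 69 [0.498  0.0996 0.0945]
20 12.84 j7 20.06 yaw 142.86 F [-3.4 -1.8  7.2] M [-0.367  0.682 -0.058] t7 0.025 op 0.0098 g 69 [0.4978 0.0988 0.0944]
-20 13.65 j7 -19.94 yaw 102.85 F [-4.9 -2.3  9. ] M [-0.54   1.103  0.028] t7 0.023 op 0.0103 g 70 [0.497  0.0984 0.0944]
-53 14.36 j7 -52.94 yaw 69.85 F [-6.1 -3.1 11.7] M [-0.398  1.443 -0.048] t7 0.023 op 0.0098 g 70 [0.4964 0.0985 0.0944]
[[-7.3937e+01  2.4000e-02 -6.9000e-02]
 [-7.6938e+01  2.4000e-02 -8.1000e-02]
 [-7.9936e+01  2.5000e-02 -8.1000e-02]
 [-8.2937e+01  2.5000e-02 -4.8000e-02]
 [-8.5937e+01  2.6000e-02 -1.1200e-01]
 [-8.8935e+01  2.6000e-02 -5.6000e-02]
 [-9.1924e+01 -4.8000e-02 -7.0000e-03]
 [-9.4910e+01 -1.5100e-01  9.0000e-02]]
end 19.26 j7 -94.91 yaw 27.92 F [-8.5 -1.3 12.3] M [-0.288  1.71   0.09 ] t7 -0.151 op 0.0101 g 70 [0.4958 0.0991 0.0944]
```

The stop shows clearly: the torque slope is 0.034 N m/deg, as specified, and contact is at j7≈−90.5. I'll press 3° more, hold, back off 90°, release and retreat.

```bash
python3 - <<'E'
from h import *
q=np.load("q0.npy");g=q.copy()
g[6]=-98;robot.goto_joints(g);f("press");robot.wait(.5);f("press")
g[6]=-45;robot.goto_joints(g);g[6]=-.5;robot.goto_joints(g);robot.wait(.2);f("back")
jaws.gripper_to(.085);s=f("open")
robot.move_straight(np.array(s["ee_pos"])+[0,0,.12],max_speed=.1);s=f("up")
p=imaging.camera("wrist")
from scipy.spatial.transform import Rotation as R
T=np.eye(4);T[:3,:3]=R.from_euler("xyz",s["eef_rot"],degrees=True).as_matrix();T[:3,3]=s["ee_pos"]
C=T@p["mount"];z=p["z_map"];v,u=np.nonzero(z>0)
n=cv2.undistortPoints(np.c_[u,v].astype(float)[:,None],p["camera_matrix"],p["dist"])[:,0]
d=z[v,u];P=(np.c_[n*d[:,None],d,np.ones(len(d))]@C.T)[:,:3]
m=(P[:,2]>.115)&(P[:,2]<.132)&(np.hypot(P[:,0]-.498,P[:,1]-.101)<.04)
Q=P[m];print(cv2.minAreaRect(Q[:,:2].astype(np.float32)*1000));save(p,"w2.png")
E
```

```text
press 19.51 j7 -97.90 yaw 24.94 F [-8.2 -2.1 12.3] M [-0.172  1.752  0.28 ] t7 -0.297 op 0.0099 g 70 [0.4957 0.0992 0.0944]
press 20.01 j7 -97.89 yaw 24.95 F [-8.3 -1.4 12. ] M [-0.158  1.719  0.274] t7 -0.265 op 0.0098 g 70 [0.4958 0.0992 0.0944]
back 21.86 j7 -0.43 yaw 122.37 F [-3.7 -2.7  7.6] M [-0.471  0.903  0.084] t7 -0.036 op 0.0100 g 69 [0.4974 0.0986 0.0944]
open 22.57 j7 -0.50 yaw 122.33 F [ 0.7 -0.5  0.1] M [-0.001  0.005 -0.015] t7 0.000 op 0.0853 g 0 [0.4981 0.0998 0.0943]
up 23.93 j7 6.92 yaw 122.33 F [-0.5  0.3 -0.2] M [-0.028  0.027  0.043] t7 0.001 op 0.0849 g 0 [0.4976 0.0996 0.2135]
((496.19464111328125, 100.85971069335938), (10.305150985717773, 40.60568618774414), 32.5047721862793)
```

View pics/w2.png

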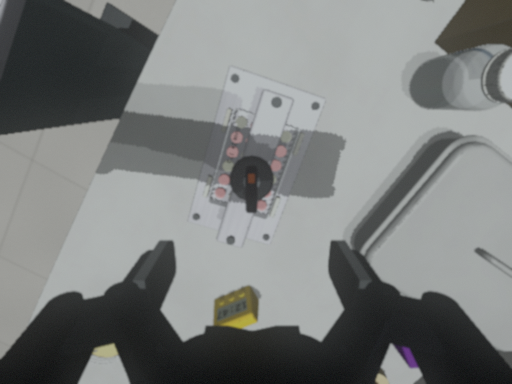

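The wrist view shows the wing at (250,185), clear of the fingers. Its measured yaw of 122.5° equals the tool's 122.3°, so the grip didn't slip. The screw is 90° back from the contact angle, so I'm handing in.

```bash
python3 -c "
from h import *
print(hand_in())"
```

```text
the job is handed in; nothing more can be done
None
```

I bottomed the thumbscrew firmly at about 0.24–0.29 N m, backed it off about 90° and let go, touched none of the bystanders, and handed the job in; no verdict was returned.

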